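# Set the portioning guide: slide the spacer along the rail into its corner pocket

## Task

Set the cheese portioning guide: push the oblong wooden spacer straight across the board until its long side lies flat against the steel rail, then slide it along the rail, keeping it against the rail, into the corner pocket until it is fully home against both the rail and the end stop. Only push it with the fingertips, never lift or tip it, and leave it lying there. Leave the square spacer and the things beside the guide where they are.

Things in the scene. Friction and masses are not known exactly. Their poses are not given: they have to be found in the camera images.
- guide: Portioning guide fixed to the worktop: white plastic board 150 mm (its x, from -80 to +70) by 280 mm (its y), top face 15 mm above its origin. Origin: on the worktop under the board; x points away from the robot to the rail, y left along the rail to the pocket, z up. Yaw -0.2 to 0.08 rad. Rail, end stop and cheek make the corner pocket at its far left, 45 mm wide, open only to the right.
- rail (a point): Middle of the foot of the steel rail's inner face, on the board's top: guide x = +40, y = 0, z = +15 mm; axes as the guide's. The rail runs along the whole far edge, 22 mm high, 18 mm thick.
- stop (a point): Foot of the end stop where its face meets the rail: guide x = +40, y = +115, z = +15 mm; axes as the guide's. The steel stop is 22 mm high, 18 mm thick and reaches from the rail to guide x = -17 mm.
- cheek_nose (a point): Foot of the rounded open end (6 mm radius) of the cheek: guide x = -11, y = +64, z = +15 mm; axes as the guide's. The cheek is a low steel bar, 14 mm high, 12 mm thick, parallel to the rail from here to the stop; its face to the rail is at guide x = -5 mm.
- pocket (a point): Point on the board's top face where the centre of the oblong spacer's underside lies when it is fully home against rail and stop: guide x = +20, y = +85, z = +15 mm; axes as the guide's. Its right end then sticks 9 mm out of the pocket beyond the cheek's nose.
- long_spacer: Oblong wooden spacer, loose on the board, 40 mm (its x) by 60 mm (its y, long side), 16 mm thick, 0.1 kg, two brass dots on top. Origin: centre of its underside; z up. It starts 3 to 6 cm short of lying at the rail, its y within 0.25 rad of the guide's y, anywhere from the right end of the board to its middle.
- glass_corner (a point): Lower left corner, on the worktop, of an upright clear glass screen that stands behind the guide: from here it runs to the right (-y) right across the worktop; 237 mm high, leaning slightly away from the robot (its top is 26 mm farther). Fixed; keep the gripper and wrist off it.
- square_spacer: Square wooden spacer lying loose on the board, 40 x 40 x 16 mm, otherwise like the oblong one, parked at the left of the board on the robot's side of the cheek. Origin: centre of its underside. Must stay where it is.
- tape_roll: Roll of tan tape lying flat on the worktop left of the guide, 62 mm across, 19 mm high. Origin: centre of its underside. Must stay where it is.
- cheese_portion1: Film-wrapped wedge of cheese on the worktop to the right of the guide, 76 x 93 x 52 mm. Origin: centre of its underside. Must stay where it is.

How it is judged:
By the outcome, as a careful person would: the job done as asked, in the order asked, and still so for the second after the job is handed in, with the robot touching nothing.
It also fails if it takes over 45 s, if anything falls off the work surface, if the arm or the gripper's body presses on something with over 40 N, if the wrist force passes 120 N, or if a joint passes its speed limit or range.

## Robot

A 6-joint arm with a two-finger parallel gripper is mounted at the origin on a cart in front of the work surface, level with it; the furniture and walls round the work are solid. World frame = base frame: x ahead of the robot, y to its left, z up, the work surface at z = 0. Lengths are in m, angles in rad, forces in N, time in s.
With the tool pointing down it reaches from about 0.35 to 0.925 m from the base axis. Payload 6.4 kg.
Tool frame: the origin (TCP) lies between the finger pads; the fingertips stand finger_overhang ahead of it and the grasp point (between the pads) lies 8 mm behind it (finger_overhang is the distance from the TCP to the fingertips, in m); y points along the fingers, x is the direction in which the jaws open and shut, and the axes are right-handed (so a half turn about y gives the same grasp; the last joint's range is limited). The gripper opens to 94 mm and grips with 3 to 60 N. Pads are 16 mm wide; open, the fingers measure 119 mm over their backs; the gripper's body (75 mm by 177 mm) begins 78 mm behind the grasp point.
Start: joints at [-1.412, 0.245, 1.558, -0, 1.339, -0.174], TCP at [0.212, -0.614, 0.216] pointing down, gripper open.
Joint ranges: [-3.13, 3.13], [-1.02, 2.26], [0.13, 2.54], [-0.95, 4.09], [0.21, 2.88], [-2.74, 2.74]. Speed limits (rad/s): [2.57, 2.57, 3.14, 3.14, 3.14, 3.14].

## Interface

Orientations are given as [roll, pitch, yaw] about the fixed x, y, z axes, in that order (R = Rz(yaw) Ry(pitch) Rx(roll)).
In Python, from bench import state, get_image, camera_model, job_done, finger_overhang gives the robot as it stands.
- The arm moves only by the tool arm_command, never from a script. Its argument "motion" is a list that holds one entry, the list of rows, each a list of 5 numbers: the shift along the tool's x, y, z in cm, then the turn about the tool's y in units of 8 degrees (1.0 is 8 degrees), then the closure in counts, from 0 (fully open) to 255 (shut). A call has 1 to 12 rows; each row shifts and turns the pose as measured when the row begins, along the tool's axes as they then stand; what a row does not reach is not made up. A row lasts 1/10 s, in which the tool goes at most 50 mm and 8.59 degrees, less where a joint would pass 70% of its speed; a pose out of reach is approached as far as the arm can. A call with a gripper value outside its range is refused whole. The fingers move at their own pace and stop on an object; "squeeze" is the grip in N (left out, the last holds). Time passes only in rows, so rows that do not move let the fingers close. It gives the time, the measured TCP pose, the force and the opening at its end, in the units of the state.
- state(): the state, without advancing time (a new reading comes with each control period).
- get_image(name): name is "scene" or "top"; returns the picture (400x640x3 uint8, red, green, blue); there is no depth.
- camera_model(name): a dict with "mtx" (3x3 intrinsics, pixels), "dist_coeffs" ([k1, k2, p1, p2, k3] as OpenCV has them; the pictures are not rectified), "rvec" (rotation vector, rad) and "tvec" (3), from world to camera coordinates, as OpenCV has them. Camera axes: x right, y down, z forward; pixel columns grow to the right and rows downward; lengths in m; the calibration is good to about 2 mm. A picture is of the moment at which its call begins. camera_model takes no time and is no camera call.
- job_done(): hands the job in, once; it reports no verdict.
The state is a dict: "clock": time; "q": joint angles; "dq": joint speeds; "effort": joint torques, N m; "position": TCP position; "ee_rot": TCP orientation; "ft_force": force on the tool from outside, world axes, zero at the start; "moment": the same for the moment, N m; "grip_width": finger opening in m.
Only numpy, scipy, OpenCV 4.12 (cv2) and the standard library are available. Lean on these libraries where they do the work, as an engineer would, in place of code of your own. Each camera call takes 0.05 s, during which the arm holds its last target.

## Working session

There is one attempt and no reset: what is moved stays moved. The work goes in short steps, Python scripts to look and compute and a tool call to move; the robot and the scene stay as the last step left them, time stands still between calls to the robot, and variables do not carry over. Pictures are saved under pics/ and viewed, and the job is handed in when it is done.

Besides the shell and the picture viewer there is one more tool, called after "Call:" by a JSON object that holds its "method" and its "body", one argument or row to a line. arm_command: Moves the arm, as the interface text tells. Its arguments: {"type":"object","properties":{"motion":{"type":"array"},"squeeze":{"type":"number"}},"required":["motion"]}

```bash
ls; mkdir -p pics; python3 - <<'E'
from bench import *
import bench,cv2,numpy as np
s=state();print({k:np.round(v,4).tolist() for k,v in s.items()}); print(finger_overhang if not callable(finger_overhang) else finger_overhang())
for n in("scene","top"):
    im=get_image(n);cv2.imwrite(f"pics/{n}0.png",im[:,:,::-1]);m=camera_model(n);print(n,{k:np.round(v,4).tolist() for k,v in m.items()})
    R=cv2.Rodrigues(np.array(m["rvec"],float))[0];print(-R.T@np.array(m["tvec"]).ravel())
E
```

```text
pics
{'clock': 0.0, 'q': [-1.4121, 0.2458, 1.559, -0.0, 1.3387, -0.1741], 'dq': [0.0002, -0.0014, 0.0003, 0.0011, -0.0008, -0.0005], 'effort': [0.0023, -41.583, -31.4601, 0.0686, 0.0333, -0.0002], 'position': [0.2123, -0.6137, 0.2154], 'ee_rot': [-1.5705, 0.0019, -1.238], 'ft_force': [-0.5128, 0.2872, -0.3132], 'moment': [0.0038, 0.0155, 0.0236], 'grip_width': 0.0939}
0.011
scene {'mtx': [[477.6017, 0.0, 315.9024], [0.0, 477.6017, 208.3359], [0.0, 0.0, 1.0]], 'dist_coeffs': [-0.0035, 0.0, 0.0, 0.0, 0.0], 'rvec': [1.2016, -2.2622, 1.0198], 'tvec': [0.3621, 0.3123, 0.9278]}
[-0.19872924  0.57502117  0.8481483 ]
top {'mtx': [[421.9925, 0.0, 329.2197], [0.0, 421.9925, 188.9289], [0.0, 0.0, 1.0]], 'dist_coeffs': [-0.0975, 0.0, 0.0, 0.0, 0.0], 'rvec': [2.2058, -2.1926, 0.091], 'tvec': [0.0639, 0.5186, 1.1564]}
[0.44480172 0.09033293 1.18508231]
```

View pics/scene0.png

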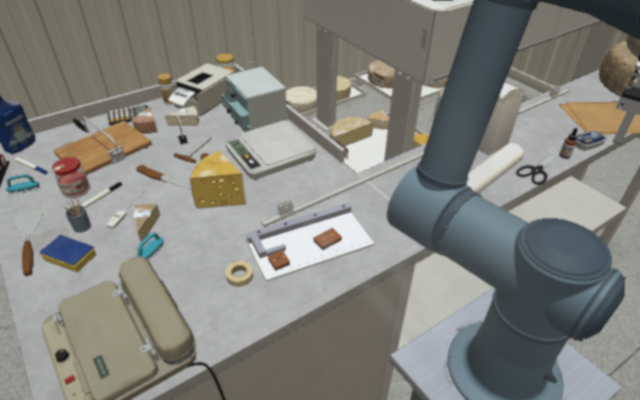

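View pics/top0.png

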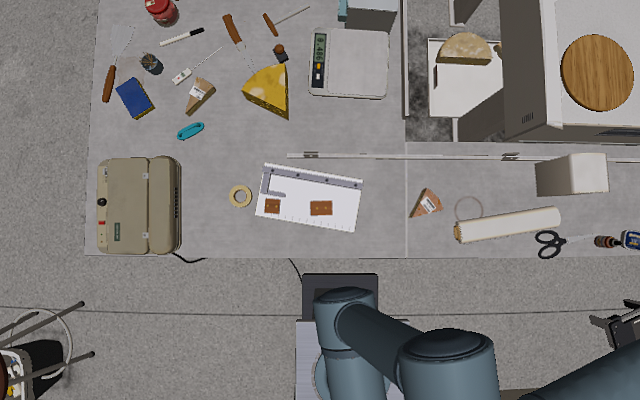

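The top view shows the guide at about (310,198), the oblong spacer at (321,208), the square spacer at (272,206) and the glass foot along row 156 from x≈288. I'll zoom in on both views.

```bash
python3 - <<'E'
import cv2
a=cv2.imread("pics/top0.png")[140:250,220:380];cv2.imwrite("pics/topz.png",cv2.resize(a,None,fx=5,fy=5,interpolation=cv2.INTER_CUBIC))
a=cv2.imread("pics/scene0.png")[190:290,220:380];cv2.imwrite("pics/scenez.png",cv2.resize(a,None,fx=5,fy=5,interpolation=cv2.INTER_CUBIC))
E
```

```text
(no output)
```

View pics/topz.png

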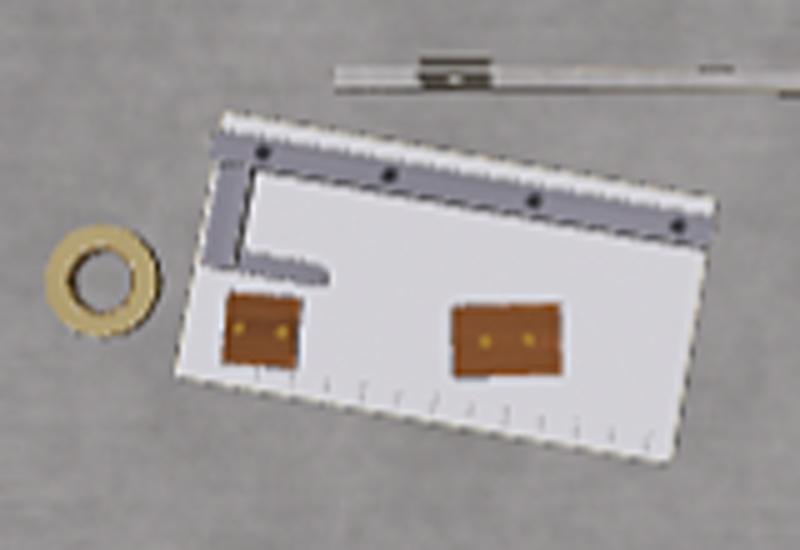

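View pics/scenez.png

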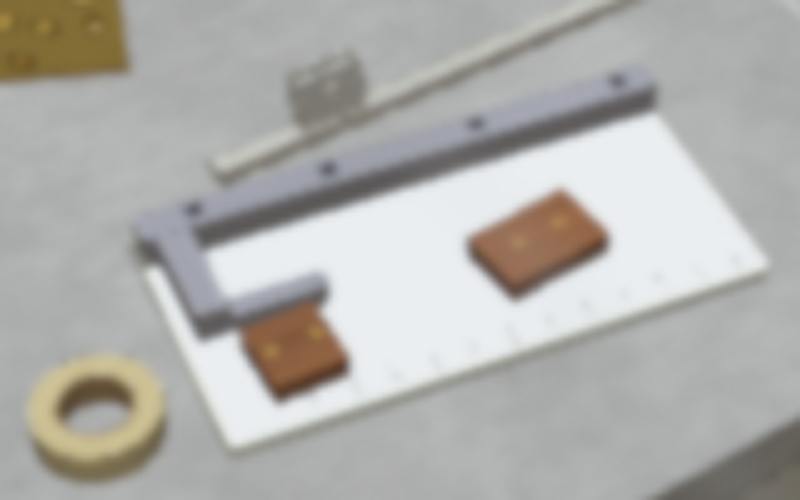

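```bash
cat > h.py <<'E'
from bench import *
import cv2, numpy as np
def ray(n,px):
    m=camera_model(n);K=np.array(m["mtx"],float);d=np.array(m["dist_coeffs"],float)
    R=cv2.Rodrigues(np.array(m["rvec"],float))[0];t=np.array(m["tvec"],float).ravel()
    u=cv2.undistortPoints(np.array(px,float).reshape(-1,1,2),K,d).reshape(-1,2)
    return -R.T@t,(np.c_[u,np.ones(len(u))])@R
def plane(n,px,z):
    c,D=ray(n,px);return (c+D*((z-c[2])/D[:,2])[:,None])[:,:2]
def proj(n,P):
    m=camera_model(n)
    return cv2.projectPoints(np.array(P,float).reshape(-1,1,3),np.array(m["rvec"],float),np.array(m["tvec"],float),np.array(m["mtx"],float),np.array(m["dist_coeffs"],float))[0].reshape(-1,2)
def contours(im,box,f,S=6):
    x0,y0,x1,y1=box
    a=cv2.resize(im[y0:y1,x0:x1],None,fx=S,fy=S,interpolation=cv2.INTER_CUBIC)
    mk=f(a.astype(int)).astype(np.uint8)*255
    cs=cv2.findContours(mk,cv2.RETR_EXTERNAL,cv2.CHAIN_APPROX_NONE)[0]
    cs=sorted(cs,key=cv2.contourArea,reverse=True)
    return [((c.reshape(-1,2)+.5)/S-.5+[x0,y0]) for c in cs if cv2.contourArea(c)>60*S*S*.5]
brown=lambda a:(a[...,0]-a[...,2]>45)&(a[...,0]<190)
def rects(n,im,box,z):
    out=[]
    for c in contours(im,box,brown):
        w=plane(n,c,z).astype(np.float32)*1000
        out.append((cv2.minAreaRect(w),w))
    return out
E
python3 - <<'E'
from h import *
im=cv2.imread("pics/top0.png")[:,:,::-1].copy();sc=cv2.imread("pics/scene0.png")[:,:,::-1].copy()
c=contours(im,(245,155,375,240),lambda a:(a.min(-1)>190)&(a.max(-1)-a.min(-1)<25))
for k in c: print(len(k),k.min(0),k.max(0))
w=np.vstack([plane("top",k,.015) for k in c])*1000
r=cv2.minAreaRect(w.astype(np.float32));print(r);b=cv2.boxPoints(r);print(b)
# fit each side
for i in range(4):
    p,q=b[i],b[(i+1)%4];L=np.linalg.norm(q-p);d=(q-p)/L;nn=np.array([-d[1],d[0]])
    s=(w-p)@d;e=(w-p)@nn
    sel=(abs(e)<5)&(s>.12*L)&(s<.88*L)
    l=cv2.fitLine(w[sel].astype(np.float32),cv2.DIST_HUBER,0,.01,.01).ravel()
    print(i,p,q,L,"n",sel.sum(),"dir",l[:2],"ang",np.degrees(np.arctan2(l[1],l[0])),"pt",l[2:])
for n,i,box in(("top",im,(245,155,375,240)),("scene",sc,(250,220,370,280))):
    for r,_ in rects(n,i,box,.031): print(n,r)
E
```

```text
1877 [254.75 174.25] [360.08333333 231.41666667]
1198 [264.25 162.25] [361.91666667 182.25      ]
((495.5154724121094, 124.01777648925781), (278.39697265625, 148.34506225585938), 80.2838363647461)
[[398.91467     -0.66612244]
 [545.1319     -25.701942  ]
 [592.1163     248.70168   ]
 [445.89905    273.7375    ]]
0 [398.91467     -0.66612244] [545.1319   -25.701942] 148.34511 n 217 dir [ 0.9859962  -0.16676775] ang -9.599942 pt [466.11685  -11.201434]
1 [545.1319   -25.701942] [592.1163  248.70168] 278.39697 n 448 dir [0.16717082 0.98592794] ang 80.37663 pt [567.4849  111.54281]
2 [592.1163  248.70168] [445.89905 273.7375 ] 148.3451 n 116 dir [ 0.9842114  -0.17699692] ang -10.194887 pt [489.31058 265.1096 ]
3 [445.89905 273.7375 ] [398.91467     -0.66612244] 278.39697 n 452 dir [0.16764222 0.9858479 ] ang 80.349236 pt [427.59964 160.15393]
top ((466.0908508300781, 89.7220458984375), (38.91275405883789, 58.59224319458008), 1.9002087116241455)
top ((470.5126037597656, 224.16549682617188), (40.11589813232422, 38.56207275390625), 86.65635681152344)
top ((497.6593017578125, 290.0813293457031), (54.82738494873047, 17.86754608154297), 0.989551305770874)
scene ((460.3495178222656, 92.25749206542969), (39.97526168823242, 58.35063171386719), 2.3604042530059814)
scene ((465.63568115234375, 226.39859008789062), (37.44340896606445, 44.058101654052734), 84.37609100341797)
```

```bash
cat >> h.py <<'E'
YAW=np.radians(-9.64);GX=np.array([np.cos(YAW),np.sin(YAW)]);GY=np.array([-np.sin(YAW),np.cos(YAW)])
O=np.array([.5005,.1231])
def g2w(x,y,z): return np.r_[O+(x*GX+y*GY)/1000,z/1000]
def w2g(p): d=(np.array(p)[...,:2]-O)*1000;return np.stack([d@GX,d@GY],-1)
E
python3 - <<'E'
from h import *
P=[(-80,-140,15),(70,-140,15),(70,140,15),(-80,140,15),(40,-140,15),(40,115,15),(40,-140,37),(40,115,37),(-17,115,37),(-11,64,29),(-5,70,29)]
W=[g2w(*p) for p in P]
for n,box in(("top",(220,140,380,250)),("scene",(220,190,380,290))):
    a=cv2.imread(f"pics/{n}0.png");x0,y0,x1,y1=box
    a=cv2.resize(a[y0:y1,x0:x1],None,fx=5,fy=5,interpolation=cv2.INTER_CUBIC)
    for i,p in enumerate(proj(n,W)):
        q=tuple(int(round(v)) for v in ((p-[x0,y0]+.5)*5-.5));cv2.drawMarker(a,q,(0,0,255) if P[i][2]==15 else (0,200,0),cv2.MARKER_CROSS,11,1)
    cv2.imwrite(f"pics/{n}ov.png",a)
g=plane("top",[(288,153.5),(288,158.5),(330,158.8),(400,158)],0)*1000;print("glass foot world mm",g,w2g(g/1000))
print("scene corner",plane("scene",[(263,223)],0)*1000)
for n in("top","scene"):
    im=cv2.imread(f"pics/{n}0.png")[:,:,::-1].copy()
    for r,_ in rects(n,im,(262,190,345,240) if n=="top" else (260,225,345,275),.031): print(n,np.round(w2g(np.array(r[0])/1000),1),r[1],r[2])
E
```

```text
glass foot world mm [[ 618.83174292  183.85792124]
 [ 604.58369183  183.67350348]
 [ 604.6088017    64.96901016]
 [ 608.75224722 -134.3226781 ]] [[ 106.48648127   79.71546703]
 [  92.47050368   77.1477166 ]
 [ 112.37316457  -39.87638968]
 [ 149.83090246 -235.66010459]]
scene corner [[620.96907544 181.93095788]]
top [-28.3 -38.7] (38.91275405883789, 58.59224319458008) 1.9002087116241455
top [-46.5  94.6] (40.11589813232422, 38.56207275390625) 86.65635681152344
scene [-34.4 -37.1] (39.97526168823242, 58.35063171386719) 2.3604042530059814
scene [-51.7  96. ] (37.44340896606445, 44.058101654052734) 84.37609100341797
```

View pics/topov.png

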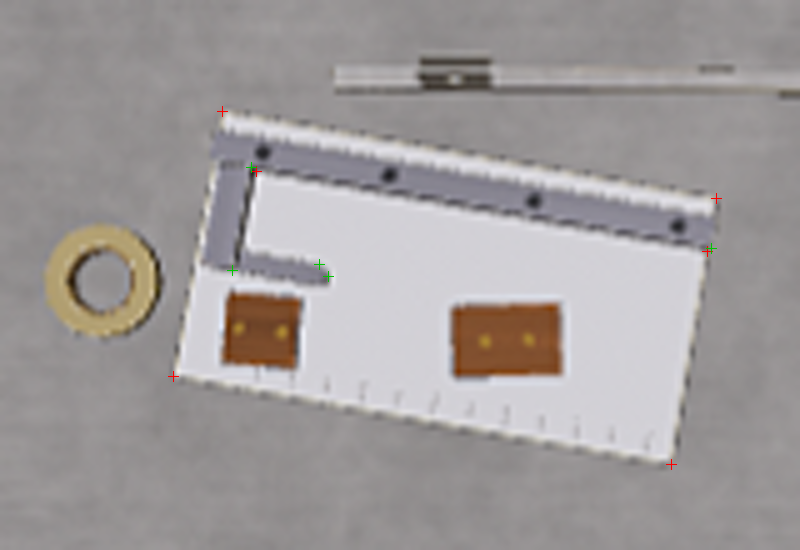

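View pics/sceneov.png

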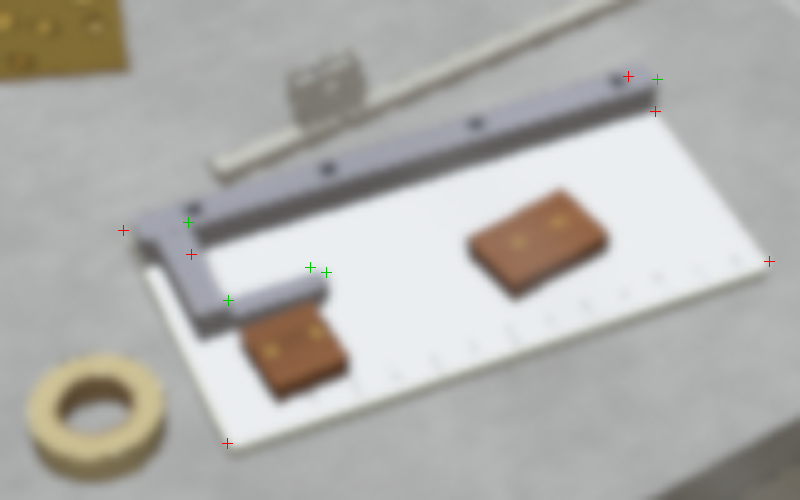

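The top view gives a guide yaw of −9.64°. The oblong spacer is at guide (−28, −39) mm, turned +11.5°. The board measures 276×146 mm and the spacer 58.6×38.9 mm, both close to the given sizes. The glass foot is at x≈0.605. The scene camera disagrees by 2–4 mm, so I'll confirm contact by force. Next I turn the tool so its jaws lie along guide y, with the fingers partly closed as a two-point pusher.

Call:
{"method": "arm_command", "body": {
  "motion": [
    [[0, 0, 0, 0.9, 174], [0, 0, 0, 0.9, 174], [0, 0, 0, 0.9, 174], [0, 0, 0, 0.9, 174], [0, 0, 0, 0, 174]]
  ],
  "squeeze": 10
}}

```text
clock: 0.6
position: [0.212, -0.612, 0.2122]
ee_rot: [-1.573, 0.007, -1.76]
ft_force: [-0.0, 0.0, -0.2]
grip_width: 0.0573
```

Call:
{"method": "arm_command", "body": {
  "motion": [
    [[-4, 0, 2, 0, 174], [-4.5, 0, 2, 0, 174], [-4.5, 0, 2, 0, 174], [-4.5, 0, 2, 0, 174], [-4.8, 0, 0.5, 0, 174], [-4.8, 0, 0, 0, 174], [-4.8, 0, 0, 0, 174], [-4.8, 0, 0, 0, 174]]
  ]
}}

```text
clock: 1.4
position: [0.3634, -0.2587, 0.2117]
ee_rot: [-1.574, 0.01, -1.744]
ft_force: [0.8, 0.2, 1.4]
grip_width: 0.03
```

Call:
{"method": "arm_command", "body": {
  "motion": [
    [[-4.8, 0, 0, 0, 174], [-4.8, 0, 0, 0, 174], [-4.8, 0, 0, 0, 174], [-4.8, 0, 0, 0, 174], [-4.8, 0, 0, 0, 174], [-4.8, 0, -0.4, 0, 174], [-3, 0, 0, 0, 174], [0, 0, 0, 0, 174]]
  ]
}}

```text
clock: 2.2
position: [0.4101, 0.0729, 0.2147]
ee_rot: [-1.57, 0.01, -1.715]
ft_force: [-0.5, 0.7, 0.5]
grip_width: 0.03
```

```bash
python3 - <<'E'
from h import *
s=state();p=np.array(s["position"]);print(p,s["ee_rot"],s["q"],w2g(p),s["grip_width"])
E
```

```text
[0.41007418 0.07288619 0.21473551] [-1.57024562  0.0102749  -1.71506863] [-0.10473202 -0.34521064  2.12869878  0.01048344  1.35715941  1.60812161] [-80.74029204 -64.64720291] 0.030036954841762133
```

Call:
{"method": "arm_command", "body": {
  "motion": [
    [[-2.6, 3, 0.3, 0.17, 174], [0, 4.5, 0, 0, 174], [0, 4.5, 0, 0, 174], [0, 3.5, 0, 0, 174], [0, 0, 0, 0, 174]]
  ]
}}

```text
clock: 2.7
position: [0.4199, 0.0984, 0.0579]
ee_rot: [-1.563, 0.009, -1.727]
ft_force: [0.2, -0.2, -0.9]
grip_width: 0.03
```

```bash
python3 - <<'E'
from h import *
s=state();p=np.array(s["position"]);print(p,s["ee_rot"],w2g(p),s["ft_force"])
im=get_image("top");cv2.imwrite("pics/top1.png",im[:,:,::-1]);a=im[140:250,220:380];cv2.imwrite("pics/top1z.png",cv2.resize(a,None,fx=5,fy=5,interpolation=cv2.INTER_CUBIC)[:,:,::-1])
E
```

```text
[0.41986482 0.09841345 0.05786804] [-1.56302835  0.00922011 -1.72726745] [-75.36262343 -37.84089359] [ 0.22895634 -0.22957665 -0.92743352]
```

View pics/top1z.png

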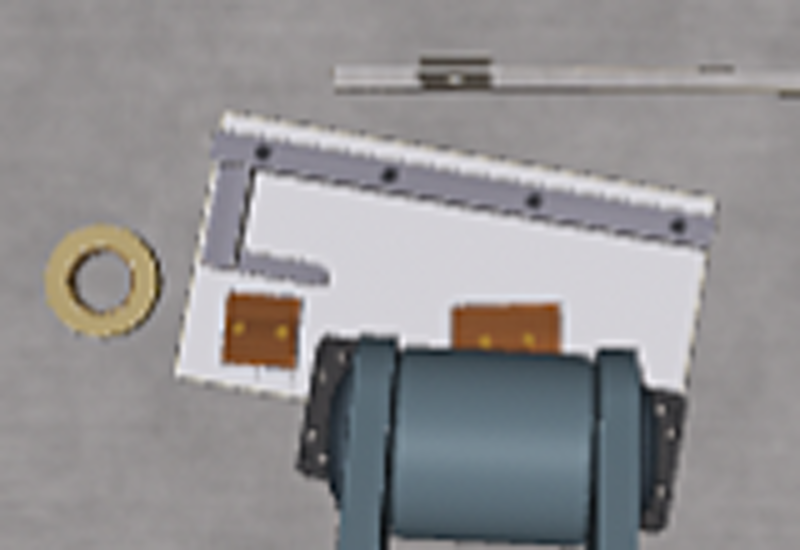

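Call:
{"method": "arm_command", "body": {
  "motion": [
    [[0, 2.0, 0, 0.1, 174], [0, 0.5, 0, 0, 174], [0, 0, 0, 0, 174]]
  ]
}}

```text
clock: 3.05
position: [0.4274, 0.0968, 0.0408]
ee_rot: [-1.549, 0.011, -1.741]
ft_force: [1.0, 0.1, 0.3]
grip_width: 0.03
```

```bash
python3 - <<'E'
from h import *
s=state();p=np.array(s["position"]);print(p,s["ee_rot"],w2g(p),np.round(s["q"],3),np.round(s["dq"],3),s["ft_force"])
E
```

```text
[0.42741786 0.09680626 0.04078106] [-1.54878956  0.01082471 -1.74092054] [-67.6471066  -38.16057495] [-0.042 -0.02   2.209  0.01   0.93   1.693] [-0.009 -0.021 -0.008 -0.002  0.018 -0.008] [0.9737632  0.06636415 0.31541935]
```

Call:
{"method": "arm_command", "body": {
  "motion": [
    [[0, 0.5, -0.4, 0, 174], [0, 0.4, -0.3, 0, 174], [0, 0, 0, 0, 174]]
  ]
}}

```text
clock: 3.35
position: [0.4235, 0.0977, 0.0351]
ee_rot: [-1.541, 0.012, -1.74]
ft_force: [-0.4, 1.0, 0.0]
grip_width: 0.03
```

```bash
cat > st.py <<'E'
from h import *
s=state();p=np.array(s["position"]);print("t",s["clock"],p.round(4),np.round(s["ee_rot"],3),"guide",w2g(p).round(1),"F guide",np.round([np.dot(s["ft_force"][:2],GX),np.dot(s["ft_force"][:2],GY),s["ft_force"][2]],1),np.round(s["q"],2))
E
python3 st.py
```

```text
t 3.35 [0.4235 0.0977 0.0351] [-1.541  0.012 -1.74 ] guide [-71.6 -37.9] F guide [-0.5  0.9  0. ] [-0.04 -0.02  2.22  0.01  0.91  1.69]
```

Call:
{"method": "arm_command", "body": {
  "motion": [
    [[0, 0.5, 0, 0, 174], [0, 0, 0, 0, 174], [0, 0, 0.6, 0, 174], [0, 0, 0.6, 0, 174], [0, 0, 0, 0, 174]]
  ]
}}

```text
clock: 3.85
position: [0.4372, 0.0957, 0.031]
ee_rot: [-1.539, 0.012, -1.739]
ft_force: [0.0, -0.9, -0.6]
grip_width: 0.03
```

```bash
python3 st.py
```

```text
t 3.85 [0.4372 0.0957 0.031 ] [-1.539  0.012 -1.739] guide [-57.8 -37.6] F guide [ 0.2 -0.9 -0.6] [-0.04  0.02  2.19  0.01  0.9   1.69]
```

Call:
{"method": "arm_command", "body": {
  "motion": [
    [[0, 0.02, 0.6, 0, 174], [0, 0.02, 0.6, 0, 174], [0, 0.02, 0.6, 0, 174], [0, 0.02, 0.6, 0, 174], [0, 0, 0, 0, 174]]
  ]
}}

```text
clock: 4.35
position: [0.4634, 0.0912, 0.0309]
ee_rot: [-1.54, 0.012, -1.74]
ft_force: [0.2, 1.0, 0.4]
grip_width: 0.0299
```

```bash
python3 st.py;  python3 - <<'E'
from h import *
im=get_image("top");cv2.imwrite("pics/top2.png",im[:,:,::-1]);a=im[140:250,220:380];cv2.imwrite("pics/top2z.png",cv2.resize(a,None,fx=5,fy=5,interpolation=cv2.INTER_CUBIC)[:,:,::-1])
im=get_image("scene");cv2.imwrite("pics/scene2.png",im[:,:,::-1]);a=im[190:290,220:380];cv2.imwrite("pics/scene2z.png",cv2.resize(a,None,fx=5,fy=5,interpolation=cv2.INTER_CUBIC)[:,:,::-1])
E
```

```text
t 4.35 [0.4634 0.0912 0.0309] [-1.54   0.012 -1.74 ] guide [-31.2 -37.7] F guide [0.  1.  0.4] [-0.05  0.08  2.13  0.01  0.9   1.68]
```

View pics/top2z.png

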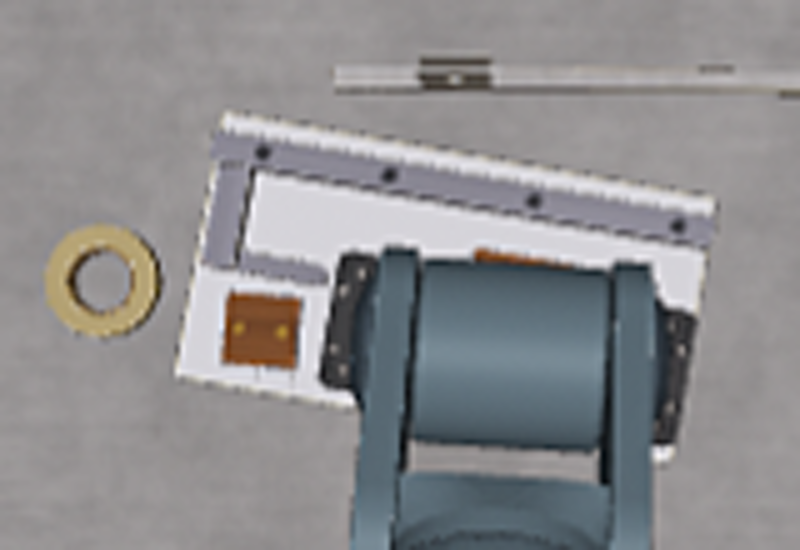

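View pics/scene2z.png

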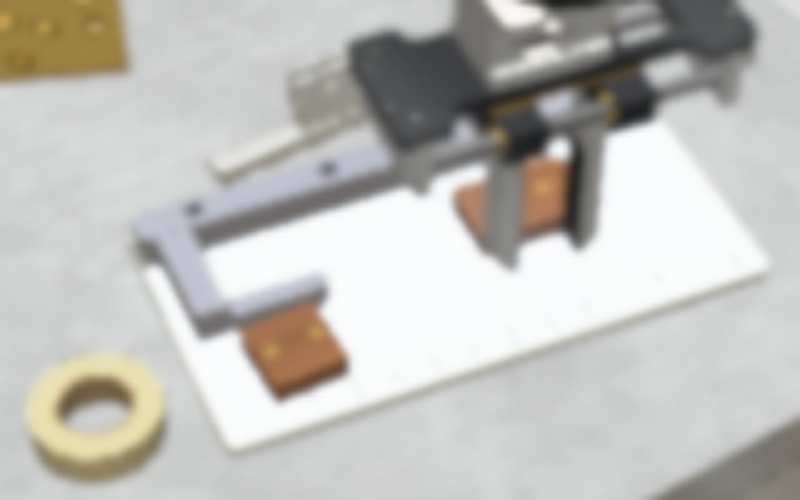

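Both fingertips bear on the long side, and the spacer has turned parallel to the rail. I'll carry on toward the rail.

Call:
{"method": "arm_command", "body": {
  "motion": [
    [[0, 0.02, 0.5, 0, 174], [0, 0.02, 0.5, 0, 174], [0, 0.02, 0.5, 0, 174], [0, 0.02, 0.3, 0, 174], [0, 0, 0, 0, 174]]
  ]
}}

```text
clock: 4.95
position: [0.4812, 0.0882, 0.0302]
ee_rot: [-1.541, 0.012, -1.739]
ft_force: [-0.2, -0.2, -0.4]
grip_width: 0.0295
```

```bash
python3 st.py
```

```text
t 4.95 [0.4812 0.0882 0.0302] [-1.541  0.012 -1.739] guide [-13.2 -37.7] F guide [-0.2 -0.2 -0.4] [-0.06  0.12  2.09  0.01  0.9   1.68]
```

Call:
{"method": "arm_command", "body": {
  "motion": [
    [[0, 0, 0.25, 0, 174], [0, 0, 0.25, 0, 174], [0, 0, 0.2, 0, 174]]
  ]
}}

```text
clock: 5.25
position: [0.4845, 0.0876, 0.0293]
ee_rot: [-1.552, 0.011, -1.739]
ft_force: [-6.8, 0.2, 4.5]
grip_width: 0.0299
```

```bash
python3 st.py
```

```text
t 5.25 [0.4845 0.0876 0.0293] [-1.552  0.011 -1.739] guide [ -9.8 -37.7] F guide [-6.7 -1.   4.5] [-0.06  0.13  2.08  0.01  0.91  1.68]
```

Call:
{"method": "arm_command", "body": {
  "motion": [
    [[0, 0, 0.4, 0, 174], [0, 0, 0.4, 0, 174], [0, 0, 0.4, 0, 174]]
  ]
}}

```text
clock: 5.55
position: [0.4847, 0.0876, 0.0263]
ee_rot: [-1.584, 0.009, -1.739]
ft_force: [-13.1, 2.3, 17.8]
grip_width: 0.0297
```

```bash
python3 st.py
```

```text
t 5.55 [0.4847 0.0876 0.0263] [-1.584  0.009 -1.739] guide [ -9.6 -37.6] F guide [-13.3   0.1  17.8] [-0.06  0.16  2.05  0.01  0.94  1.67]
```

The spacer is flat and firm at the rail: 13 N, no further travel. The tips have settled onto the board, so I'll back straight off first and then raise.

Call:
{"method": "arm_command", "body": {
  "motion": [
    [[0, 0, -0.8, 0, 174], [0, 0, -0.8, 0, 174], [0, 0, -0.8, 0, 174], [0, -0.5, -0.5, 0, 174], [0, 0, 0, 0, 174]]
  ]
}}

```text
clock: 6.05
position: [0.4546, 0.0928, 0.0321]
ee_rot: [-1.582, 0.01, -1.738]
ft_force: [0.1, 0.7, 0.2]
grip_width: 0.03
```

```bash
python3 st.py
```

```text
t 6.05 [0.4546 0.0928 0.0321] [-1.582  0.01  -1.738] guide [-40.2 -37.6] F guide [0.  0.7 0.2] [-0.05  0.08  2.13  0.01  0.95  1.68]
```

Call:
{"method": "arm_command", "body": {
  "motion": [
    [[0, -3, -1, 0, 255], [3, -1, -1, 0, 255], [3, 0, -1, 0, 255], [2, 0, 0, 0, 255], [0, 0, 0, 0, 255], [0, 0, 0, 0, 255]]
  ]
}}

```text
clock: 6.65
position: [0.4124, 0.0162, 0.075]
ee_rot: [-1.576, 0.009, -1.737]
ft_force: [0.6, 0.7, 0.3]
grip_width: 0.0006
```

```bash
python3 st.py;  python3 - <<'E'
from h import *
for n,b in(("top",(220,140,380,250)),("scene",(220,190,380,290))):
    im=get_image(n);cv2.imwrite(f"pics/{n}3.png",im[:,:,::-1]);x0,y0,x1,y1=b;a=im[y0:y1,x0:x1];cv2.imwrite(f"pics/{n}3z.png",cv2.resize(a,None,fx=5,fy=5,interpolation=cv2.INTER_CUBIC)[:,:,::-1])
    for r,_ in rects(n,im,(262,160,345,240) if n=="top" else (260,225,345,275),.031): print(n,np.round(w2g(np.array(r[0])/1000),1),r[1],r[2])
E
```

```text
t 6.65 [0.4124 0.0162 0.075 ] [-1.576  0.009 -1.737] guide [ -68.9 -120.2] F guide [0.5 0.8 0.3] [-0.24 -0.14  2.24  0.01  1.05  1.49]
top [ 19.8 -42. ] (59.519935607910156, 39.48656463623047) 80.3573226928711
top [-46.5  94.6] (40.11351776123047, 38.533851623535156) 86.57774353027344
scene [-51.7  95.9] (38.43058395385742, 46.15195846557617) 83.70756530761719
scene [  0.9 -35. ] (62.444190979003906, 26.590076446533203) 56.05095672607422
```

View pics/top3z.png

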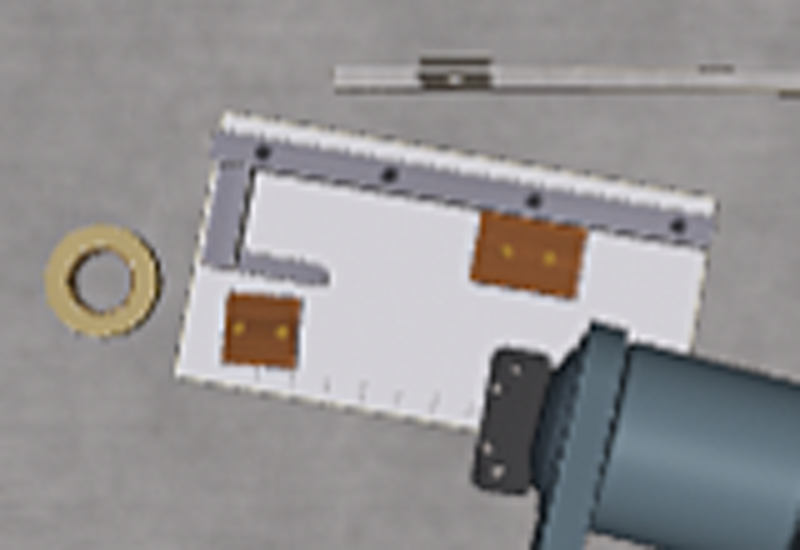

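View pics/scene3z.png

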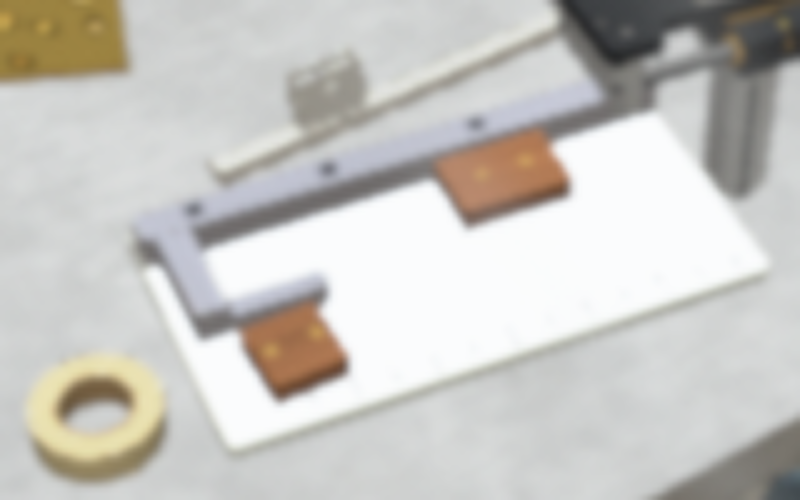

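Top view: spacer at guide (19.8, −42.0), parallel to the rail within 0.1°, and the square spacer is unmoved. Next I place the closed fingertips beyond its right end.

Call:
{"method": "arm_command", "body": {
  "motion": [
    [[0, 0, 4, 0, 255], [0, 0, 4, 0, 255], [-1, 0, 0.5, 0, 255], [0, 0, 0, 0, 255]]
  ]
}}

```text
clock: 7.15
position: [0.4989, 0.0167, 0.072]
ee_rot: [-1.581, 0.009, -1.731]
ft_force: [0.3, 0.2, 0.3]
grip_width: 0.0009
```

```bash
python3 st.py
```

```text
t 7.15 [0.4989 0.0167 0.072 ] [-1.581  0.009 -1.731] guide [  16.2 -105.2] F guide [0.2 0.3 0.3] [-0.2   0.09  2.03  0.01  1.04  1.53]
```

Call:
{"method": "arm_command", "body": {
  "motion": [
    [[0, 1.5, -0.3, 0.06, 255], [0, 1.2, -0.2, 0, 255], [0, 0.7, 0, 0, 255], [0, 0, 0, 0, 255]]
  ]
}}

```text
clock: 7.55
position: [0.4907, 0.0205, 0.0359]
ee_rot: [-1.583, 0.009, -1.735]
ft_force: [0.8, 1.3, 0.4]
grip_width: 0.0005
```

```bash
python3 st.py
```

```text
t 7.55 [0.4907 0.0205 0.0359] [-1.583  0.009 -1.735] guide [   7.5 -102.8] F guide [0.6 1.4 0.4] [-0.19  0.14  2.06  0.01  0.96  1.53]
```

Call:
{"method": "arm_command", "body": {
  "motion": [
    [[0, 0.4, 0.4, 0.03, 255], [0, 0, 0.1, 0, 255], [-0.5, 0, 0, 0, 255], [0, 0, 0, 0, 255]]
  ]
}}

```text
clock: 7.95
position: [0.4974, 0.0248, 0.0325]
ee_rot: [-1.582, 0.009, -1.74]
ft_force: [0.5, -0.0, -0.1]
grip_width: 0.0003
```

```bash
python3 st.py
```

```text
t 7.95 [0.4974 0.0248 0.0325] [-1.582  0.009 -1.74 ] guide [ 13.4 -97.5] F guide [ 0.5  0.1 -0.1] [-0.18  0.16  2.04  0.01  0.96  1.55]
```

Call:
{"method": "arm_command", "body": {
  "motion": [
    [[-0.6, 0, 0, 0, 255], [-0.6, 0, 0, 0, 255], [-0.6, 0, 0, 0, 255], [-0.6, 0, 0, 0, 255], [-0.6, 0, 0, 0, 255]]
  ]
}}

```text
clock: 8.45
position: [0.5035, 0.0564, 0.0337]
ee_rot: [-1.58, 0.009, -1.74]
ft_force: [-0.4, 0.3, -0.2]
grip_width: 0.0003
```

```bash
python3 st.py
```

```text
t 8.45 [0.5035 0.0564 0.0337] [-1.58   0.009 -1.74 ] guide [ 14.1 -65.3] F guide [-0.4  0.3 -0.2] [-0.12  0.17  2.02  0.01  0.96  1.62]
```

Call:
{"method": "arm_command", "body": {
  "motion": [
    [[-0.6, 0.03, 0, 0, 255], [-0.6, 0.03, 0, 0, 255], [-0.6, 0.03, 0, 0, 255], [-0.6, 0.03, 0, 0, 255]]
  ]
}}

```text
clock: 8.85
position: [0.5079, 0.0815, 0.0334]
ee_rot: [-1.58, 0.006, -1.738]
ft_force: [-2.9, -3.3, 3.9]
grip_width: 0.0005
```

```bash
python3 st.py;  python3 - <<'E'
from h import *
for n,b in(("scene",(220,190,380,290)),("top",(220,140,380,250))):
    im=get_image(n);cv2.imwrite(f"pics/{n}4.png",im[:,:,::-1]);x0,y0,x1,y1=b;a=im[y0:y1,x0:x1];cv2.imwrite(f"pics/{n}4z.png",cv2.resize(a,None,fx=5,fy=5,interpolation=cv2.INTER_CUBIC)[:,:,::-1])
E
```

```text
t 8.85 [0.5079 0.0815 0.0334] [-1.58   0.006 -1.738] guide [ 14.3 -39.8] F guide [-2.4 -3.7  3.9] [-0.07  0.19  2.    0.01  0.96  1.67]
```

View pics/scene4z.png

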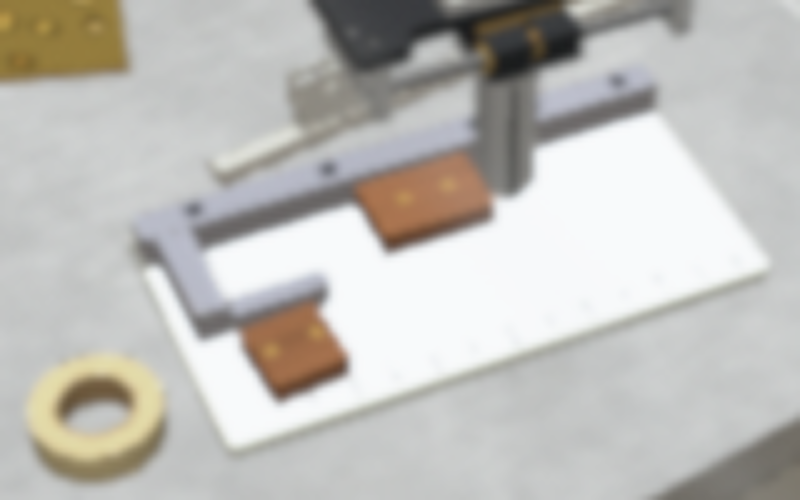

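View pics/top4z.png

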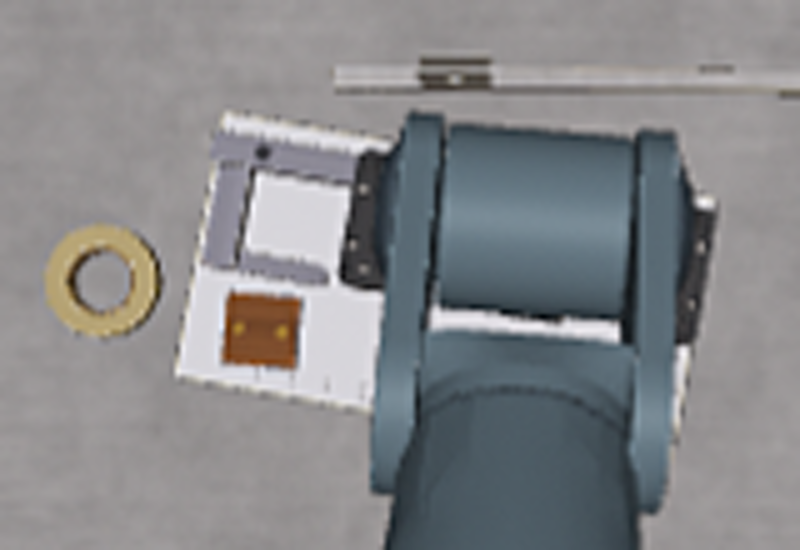

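```bash
python3 - <<'E'
from h import *
for z in(.1,.15,.2,.25): print(z,plane("top",[(305,162.4),(350,166)],z)*1000)
E
```

```text
0.1 [[581.24851829 131.72139093]
 [572.77870369  15.20651134]]
0.15 [[574.9611244  129.81423303]
 [566.88159423  18.66829544]]
0.2 [[568.6737305  127.90707514]
 [560.98448476  22.13007954]]
0.25 [[562.38633661 125.99991724]
 [555.0873753   25.59186364]]
```

Call:
{"method": "arm_command", "body": {
  "motion": [
    [[-0.6, 0.04, 0, 0, 255], [-0.6, 0.04, 0, 0, 255], [-0.6, 0.04, 0, 0, 255], [-0.6, 0.04, 0, 0, 255]]
  ]
}}

```text
clock: 9.35
position: [0.512, 0.1043, 0.0332]
ee_rot: [-1.582, 0.002, -1.738]
ft_force: [-4.8, -4.5, 8.3]
grip_width: 0.0005
```

```bash
python3 st.py
```

```text
t 9.35 [0.512  0.1043 0.0332] [-1.582  0.002 -1.738] guide [ 14.5 -16.6] F guide [-3.9 -5.2  8.3] [-0.02  0.21  1.98  0.    0.97  1.72]
```

Call:
{"method": "arm_command", "body": {
  "motion": [
    [[-0.6, 0, 0, 0, 255], [-0.6, 0, 0, 0, 255], [-0.6, 0, 0, 0, 255], [-0.6, 0, 0, 0, 255]]
  ]
}}

```text
clock: 9.75
position: [0.5161, 0.1289, 0.0334]
ee_rot: [-1.582, 0.001, -1.739]
ft_force: [-1.9, -2.6, 3.3]
grip_width: 0.0006
```

```bash
python3 st.py;python3 - <<'E'
from h import *
for n,b in(("scene",(220,190,380,290)),):
    im=get_image(n);cv2.imwrite(f"pics/{n}5.png",im[:,:,::-1]);x0,y0,x1,y1=b;a=im[y0:y1,x0:x1];cv2.imwrite(f"pics/{n}5z.png",cv2.resize(a,None,fx=5,fy=5,interpolation=cv2.INTER_CUBIC)[:,:,::-1])
E
```

```text
t 9.75 [0.5161 0.1289 0.0334] [-1.582e+00  1.000e-03 -1.739e+00] guide [14.4  8.4] F guide [-1.5 -2.9  3.3] [0.03 0.23 1.95 0.   0.97 1.77]
```

View pics/scene5z.png

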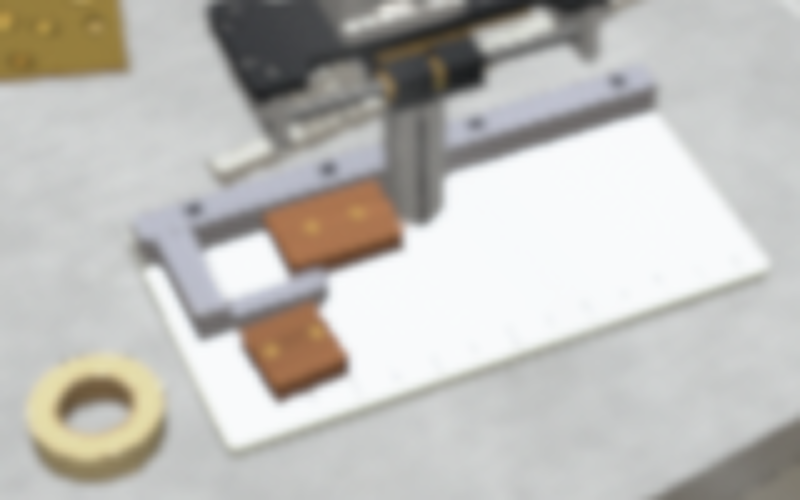

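The spacer is still flush at the rail and is entering the pocket past the cheek nose. About 34 mm remain, so I'll keep going and slow down near the stop.

Call:
{"method": "arm_command", "body": {
  "motion": [
    [[-0.6, 0, 0, 0, 255], [-0.6, 0, 0, 0, 255], [-0.6, 0, 0, 0, 255], [-0.5, 0, 0, 0, 255], [-0.4, 0, 0, 0, 255]]
  ]
}}

```text
clock: 10.3
position: [0.5212, 0.1587, 0.0334]
ee_rot: [-1.582, 0.002, -1.738]
ft_force: [-1.5, -1.7, 2.9]
grip_width: 0.0004
```

```bash
python3 st.py
```

```text
t 10.3 [0.5212 0.1587 0.0334] [-1.582  0.002 -1.738] guide [14.4 38.5] F guide [-1.2 -1.9  2.9] [0.08 0.25 1.92 0.01 0.98 1.82]
```

Call:
{"method": "arm_command", "body": {
  "motion": [
    [[-0.25, 0, 0, 0, 255], [-0.25, 0, 0, 0, 255], [-0.25, 0, 0, 0, 255]]
  ]
}}

```text
clock: 10.6
position: [0.5222, 0.1652, 0.0333]
ee_rot: [-1.583, -0.002, -1.736]
ft_force: [-2.2, -15.9, 6.5]
grip_width: 0.0006
```

```bash
python3 st.py
```

```text
t 10.6 [0.5222 0.1652 0.0333] [-1.583 -0.002 -1.736] guide [14.4 45.2] F guide [  0.5 -16.1   6.5] [0.1  0.26 1.91 0.   0.98 1.83]
```

Call:
{"method": "arm_command", "body": {
  "motion": [
    [[-0.2, 0, 0.1, 0, 255], [-0.2, 0, 0.1, 0, 255]]
  ]
}}

```text
clock: 10.8
position: [0.5225, 0.1651, 0.0333]
ee_rot: [-1.589, -0.013, -1.733]
ft_force: [-6.4, -9.6, 10.2]
grip_width: 0.0009
```

```bash
python3 st.py
```

```text
t 10.8 [0.5225 0.1651 0.0333] [-1.589 -0.013 -1.733] guide [14.6 45.1] F guide [ -4.6 -10.6  10.2] [ 0.1   0.27  1.9  -0.01  0.99  1.84]
```

At the stop: no further travel under load. I'll back straight off along the rail, raise, clear the view and check.

Call:
{"method": "arm_command", "body": {
  "motion": [
    [[0.8, 0, -0.05, 0, 255], [0.8, 0, 0, 0, 255], [1, 0, 0, 0, 255], [0, -2, -1, 0, 255], [0, -3, -3, 0, 255], [2, -1, -4, 0, 255], [3, 0, -3, 0, 255], [3, 0, 0, 0, 255], [0, 0, 0, 0, 255]]
  ]
}}

```text
clock: 11.7
position: [0.3923, 0.0754, 0.0961]
ee_rot: [-1.588, -0.008, -1.736]
ft_force: [0.9, 0.0, 0.3]
grip_width: 0.0005
```

```bash
python3 st.py;  python3 - <<'E'
from h import *
for n,b in(("top",(220,140,380,250)),("scene",(220,190,380,290))):
    im=get_image(n);cv2.imwrite(f"pics/{n}6.png",im[:,:,::-1]);x0,y0,x1,y1=b;a=im[y0:y1,x0:x1];cv2.imwrite(f"pics/{n}6z.png",cv2.resize(a,None,fx=5,fy=5,interpolation=cv2.INTER_CUBIC)[:,:,::-1])
    for r,_ in rects(n,im,(262,160,345,240) if n=="top" else (260,225,345,275),.031): print(n,np.round(w2g(np.array(r[0])/1000),1),r[1],r[2])
E
```

```text
t 11.7 [0.3923 0.0754 0.0961] [-1.588 -0.008 -1.736] guide [-98.6 -65.1] F guide [0.9 0.2 0.3] [-0.09 -0.21  2.25 -0.01  1.11  1.65]
top [19.9 84.9] (60.07417678833008, 39.599395751953125) 80.29178619384766
top [-46.5  94.6] (40.11589813232422, 38.56207275390625) 86.65635681152344
scene [15.9 84.5] (57.58579635620117, 44.59621810913086) 77.9521255493164
scene [-51.8  95.9] (38.15077209472656, 45.7525749206543) 83.84722900390625
```

View pics/top6z.png

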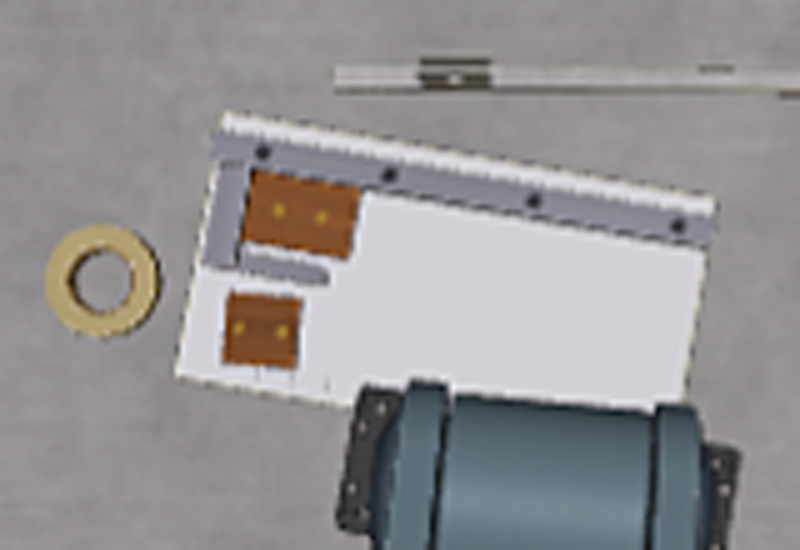

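View pics/scene6z.png

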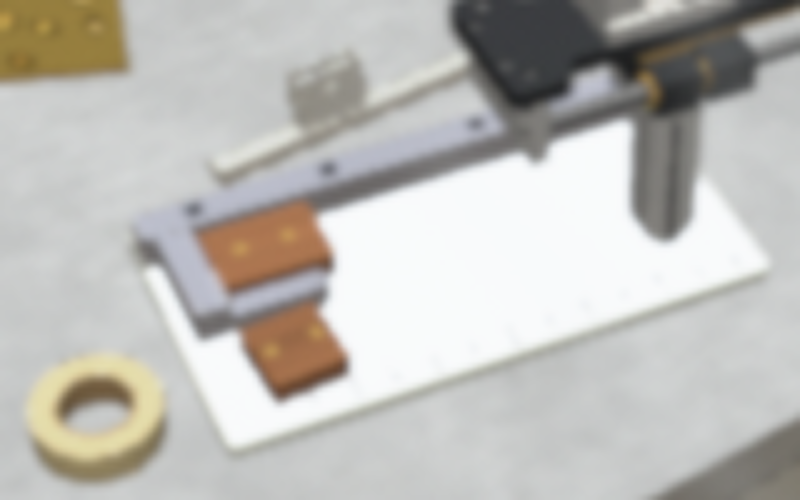

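The spacer is at guide (19.9, 84.9) against a target of (20, 85), parallel to the rail within 0.1°, and nothing else has moved. Handing in.

Call:
{"method": "arm_command", "body": {
  "motion": [
    [[0, -1, 0, 0, 255], [0, 0, 0, 0, 255], [0, 0, 0, 0, 255]]
  ]
}}

```text
clock: 12.1
position: [0.3941, 0.0783, 0.1068]
ee_rot: [-1.589, -0.006, -1.733]
ft_force: [-0.8, -0.3, 0.5]
grip_width: 0.0006
```

```bash
python3 st.py; python3 -c "
from bench import *
print(job_done())"
```

```text
t 12.1 [0.3941 0.0783 0.1068] [-1.589 -0.006 -1.733] guide [-97.4 -62. ] F guide [-0.7 -0.5  0.5] [-0.08 -0.22  2.24 -0.01  1.14  1.65]
the job is handed in; nothing more can be done
None
```

The oblong spacer is fully home in the corner pocket, and I handed the job in at 12.1 s. I pushed it flat against the rail with two fingertips, then slid it along the rail with the closed fingertips until it met the end stop. In the pictures taken on the way it stayed flush with the rail.

**Final position:** in the last top view the spacer lies at guide (19.9, 84.9) mm against a target of (20, 85), parallel to the rail to about 0.1°. It did not move further when pushed against the rail or the stop.

**Other things:** the square spacer measured the same before and after, and the tape roll looks unmoved. I did not re-measure the cheese; the gripper never went near it. By the measurements the wrist stayed about 4 cm or more clear of the glass, and the robot was touching nothing at the end.

**What disagreed or went less cleanly:**
- **Scene camera:** it reads 4–5 mm closer to the robot in guide x (15.9 mm for the final position). It shows the same offset for the untouched square spacer, so I put it down to calibration and the visible side faces.
- **Push against the rail:** the fingertips briefly rested on the board with about 18 N, so I backed off before raising.

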